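# Set the shaker's two-stage lever to fast and start it

### The arm

A 7-joint arm with a two-finger parallel gripper is mounted at the origin on a cart in front of the work surface, level with it; the furniture and walls round the work are solid. World frame = base frame: x ahead of the robot, y to its left, z up, the work surface at z = 0. Lengths are in m, angles in rad, forces in N, time in s.
With the tool pointing down it reaches from about 0.4 to 0.85 m from the base axis. Payload 4.5 kg.
Tool frame: the origin (TCP) lies on the centre line of the jaws, within the pads' length; the fingertips stand 25 mm ahead of it and the grasp point (between the pads) lies 6 mm ahead of it; z points along the fingers, y is the direction in which the jaws open and shut (so a half turn about z gives the same grasp; the last joint's range is limited). The gripper opens to 88 mm and grips with 3 to 60 N. Pads are 18 mm wide; open, the fingers measure 123 mm over their backs; the gripper's body (75 mm by 187 mm) begins 45 mm behind the grasp point.
Start: joints at [1.31, 0.689, -0.195, 1.565, 0.157, 0.902, -0.215], TCP at [0.182, -0.598, 0.264] pointing down, gripper open.
Joint ranges: [-3.01, 3.01], [-0.46, 2.08], [-1.47, 1.51], [0.13, 2.56], [-1, 4.14], [0.04, 2.09], [-2.66, 2.66]. Speed limits (rad/s): [2.57, 2.57, 3.14, 3.14, 3.14, 3.14, 3.14].

### API

Orientations are given as a unit quaternion [x, y, z, w].
In Python, from plant import r, eyes gives the robot as it stands.
- The arm moves only by the tool servo_tool, never from a script. Its argument "deltas" is a list of rows, each an object of numbers: "dx", "dy", "dz": the shift along the tool's x, y, z in units of 60 mm (1.0 is 60 mm); "ax", "ay", "az": the turn, a rotation vector about the tool's x, y, z in units of 6 degrees (1.0 is 6 degrees); "hand": the finger opening in mm, from 0 to 88.1. A call has 1 to 10 rows; each row is the pose to reach, as a shift and turn from the pose commanded when the call began, along the tool's axes at that moment; what a row does not reach only later rows make up. A row lasts 1/8 s, in which the tool goes at most 62.5 mm and 10.7 degrees, less where a joint would pass 70% of its speed; a pose out of reach is approached as far as the arm can. A call with a gripper value outside its range is refused whole. The fingers move at their own pace and stop on an object; "newtons" is the grip in N (left out, the last holds). Time passes only in rows, so rows that repeat a pose let the fingers close. It gives the time, the measured TCP pose, the force and the opening at its end, in the units of the state.
- r.get_state(): the state, without advancing time (a new reading comes with each control period).
- eyes.snapshot(name): name is "scene" or "top" or "wrist"; returns (picture, depth): 480x640x3 uint8, red, green, blue; 480x640 float32, m along the optical axis (not along the pixel's ray), 0 where there is no reading.
- eyes.camera_model(name): a dict with "fx", "fy", "cx", "cy" (pixels), "k1" (the pictures are not rectified: a ray, as slopes to the right and down, at radius r is drawn at 1 + k1 r^2 times it, then the intrinsics apply), "pose" (4x4, takes a point from camera to world coordinates). Camera axes: x right, y up, looking along -z (the intrinsics and any distortion apply to the point x, -y, -z); pixel columns grow to the right and rows downward; lengths in m; the calibration is good to about 2 mm. A picture is of the moment at which its call begins: read the wrist's pose just before it. camera_model takes no time and is no camera call; for the wrist camera it gives the pose at the moment of the call.
- r.finish_job(): hands the job in, once; it reports no verdict.
The state is a dict: "clock": time; "q": joint angles; "qd": joint speeds; "joint_torque": joint torques, N m; "tool_pos": TCP position; "eef_rot": TCP orientation; "contact_force": force on the tool from outside, world axes, zero at the start; "moment": the same for the moment, N m; "opening": opening from 0.0 (shut) to 1.0 (fully open).
Only numpy, scipy, OpenCV 4.12 (cv2) and the standard library are available. Lean on these libraries where they do the work, as an engineer would, in place of code of your own. Each camera call takes 0.05 s, during which the arm holds its last target.

### The job

Set the bench shaker to fast and start it: push its speed lever with the fingertips from the off end, past the first detent, all the way to the second stop at the other end, and then press the start button fully down once the lever is there, and let it come back up. Only push and press: the petri dish on the shaker and the beaker, bottle and tape roll around it stay where they stand and are not picked up or knocked over.

Things in the scene. Friction and masses are not known exactly. Their poses are not given: they have to be found in the camera images.
- shaker: Fixed white bench shaker, 244 x 250 mm. Origin on the bench under its middle; x to its back, y to its left seen from its front (controls side), z up. Front part (x -135 to -10 mm): flat console, top 60 mm above the bench, with lever and button. Back part (x -10 to 110 mm): platform with rubber mat at 100 mm and rim at 107 mm. Position and heading vary.
- lever (a joint): Lever angle, rad, vertical axis: 0 off end (starts 0 to 0.06), 0.5 first detent, 1.0 second stop (hard end). Grows counter-clockwise from above: the knob goes from the shaker's left to its right, toward the button. Detents pull it to the nearest of the three (humps near 0.25, 0.75); at the knob each takes about 7 N, plus 3 N per 0.1 m/s.
- lever_pivot (a point): Axis of the lever, on the console top (60 mm above the bench), at x -30, y +45 mm in the shaker's frame.
- lever_knob (a point): Middle of the lever's upright black round knob, 95 mm above the bench, 70 mm from the axis. The knob is 17 to 20 mm in diameter, from 72 to 111 mm above the bench; a flat steel bar 12 mm wide, 67 to 73 mm above the bench, joins it to the axis. Moves with the lever.
- second_stop (a point): Where the knob's middle is when the lever stands at the second stop (fixed on the shaker, x -91, y +11 mm).
- first_detent (a point): Where the knob's middle is at the first detent (fixed on the shaker, x -100, y +45 mm).
- start_button (a joint): Travel of the start button, m: 0 up, 0.006 fully down; springs back; fully down takes 5 N.
- start_button_top (a point): Centre of the top of the round black start button, 28 mm in diameter, in a grey housing on the console at x -85, y -85 mm in the shaker's frame; pressed straight down.
- petri_1: Loose petri dish, 62 mm diameter, 15 mm high, on the shaker's platform. Origin: centre of its underside. Leave alone.
- beaker: Loose clear beaker, 53 mm diameter, 67 mm high, on the bench near the shaker. Origin: centre of its underside. Leave alone.
- reagent_a: Loose brown bottle, 48 mm diameter, 90 mm high, on the bench near the shaker. Origin: centre of its underside. Leave alone.
- tape_roll: Loose roll of tape lying flat, 75 mm diameter, 24 mm high, on the bench near the shaker. Origin: centre of its underside. Leave alone. Beaker, bottle and roll stand in any order left of, right of and in front of the shaker.

How it is judged:
On the way, in this order (a step that is already met when the one before it is completed fails the run):
1. the lever is at the second stop (value of joint lever above 0.93 rad), for 0.3 s.
2. the start button is pressed fully down with the lever at the second stop (value of joint lever above 0.93 rad and value of joint start_button above 0.0045 m), for 0.05 s.
At the end, for the whole second after the job is handed in: The lever stands at the second stop (above 0.93 rad of 1.0), the start button was pressed (over 4.5 of 6 mm) after that and is up again (under 2 mm), and petri dish, beaker, bottle and tape roll stand upright within 20 mm of where they were (value of joint lever above 0.93 rad and value of joint start_button below 0.002 m and distance of each of petri_1, beaker, reagent_a, tape_roll from where it was at the start of the episode below 0.02 m and angle between each of petri_1, beaker, reagent_a, tape_roll's own z axis and vertical below 0.2 rad); the robot touches nothing.
It fails at once if the start button is pressed while the lever is not at the second stop (value of joint start_button above 0.003 m and not (value of joint lever above 0.93 rad)).
It fails at once if the petri dish is moved, lifted or tipped (distance of petri_1 from where it was at the start of the episode above 0.025 m or angle between petri_1's own z axis and vertical above 0.4 rad).
It fails at once if the beaker is moved, lifted or tipped (distance of beaker from where it was at the start of the episode above 0.025 m or angle between beaker's own z axis and vertical above 0.4 rad).
It fails at once if the brown bottle is moved, lifted or tipped (distance of reagent_a from where it was at the start of the episode above 0.025 m or angle between reagent_a's own z axis and vertical above 0.4 rad).
It fails at once if the tape roll is moved, lifted or tipped (distance of tape_roll from where it was at the start of the episode above 0.025 m or angle between tape_roll's own z axis and vertical above 0.4 rad).
It also fails if it takes over 38 s, if anything falls off the work surface, if the arm or the gripper's body presses on something with over 40 N, if the wrist force passes 120 N, or if a joint passes its speed limit or range.

## Working session

There is one attempt and no reset: what is moved stays moved. The work goes in short steps, Python scripts to look and compute and a tool call to move; the robot and the scene stay as the last step left them, time stands still between calls to the robot, and variables do not carry over. Pictures are saved under pics/ and viewed, and the job is handed in when it is done.

Besides the shell and the picture viewer there is one more tool, called after ">>>" as a command line: name --argument value ..., lists and objects as JSON in quotes. servo_tool: Moves the arm, as the interface text tells. Its arguments: {"type":"object","properties":{"deltas":{"type":"array","items":{"type":"object","properties":{"dx":{"type":"number"},"dy":{"type":"number"},"dz":{"type":"number"},"ax":{"type":"number"},"ay":{"type":"number"},"az":{"type":"number"},"hand":{"type":"number"}}}},"newtons":{"type":"number"}},"required":["deltas"]}

```bash
ls; mkdir -p pics
cat > h.py <<'E'
import numpy as np, cv2
from plant import r, eyes
def snap(n,fn):
    m=eyes.camera_model(n); p,d=eyes.snapshot(n)
    cv2.imwrite('pics/%s.png'%fn,p[:,:,::-1]); np.savez('pics/%s.npz'%fn,p=p,d=d,**{k:np.array(v) for k,v in m.items()})
    return p,d,m
def load(fn):
    z=np.load('pics/%s.npz'%fn); return z['p'],z['d'],{k:z[k] for k in z.files if k not in 'pd'}
def ray(m,u,v):
    K=np.array([[m['fx'],0,m['cx']],[0,m['fy'],m['cy']],[0,0,1.]])
    q=cv2.undistortPoints(np.array([[[u,v]]],float),K,np.array([float(m['k1']),0,0,0]))[0,0]
    T=np.array(m['pose']); return T[:3,3],T[:3,:3]@np.array([q[0],-q[1],-1.])
def onplane(m,u,v,z):
    o,d=ray(m,u,v); return o+d*(z-o[2])/d[2]
def bydepth(m,D,u,v):
    o,d=ray(m,u,v); return o+d*D[int(v),int(u)]
def proj(m,P):
    T=np.array(m['pose']); c=T[:3,:3].T@(np.array(P)-T[:3,3]); x,y=c[0]/-c[2],-c[1]/-c[2]
    s=1+m['k1']*(x*x+y*y); return m['cx']+m['fx']*x*s, m['cy']+m['fy']*y*s
E
python3 - <<'E'
from h import *
for n in('scene','top'):
    p,d,m=snap(n,n+'0'); print(n,m)
print(r.get_state())
E
```

```text
pics
scene {'fx': 439.3928765995021, 'fy': 439.3928765995021, 'cx': 316.1257488075089, 'cy': 240.98215621288176, 'k1': 0.03641009201572585, 'pose': array([[-0.80396038,  0.30793976, -0.50874436,  0.12218891],
       [-0.59419052, -0.45076797,  0.66614252,  0.6825369 ],
       [-0.0241939 ,  0.83784327,  0.54537447,  0.60912793],
       [ 0.        ,  0.        ,  0.        ,  1.        ]])}
top {'fx': 440.9592081140787, 'fy': 440.9592081140787, 'cx': 319.87523754081724, 'cy': 236.93826036098355, 'k1': -0.05824765161776194, 'pose': array([[-0.00842224,  0.99534621, -0.09599474,  0.4906637 ],
       [-0.99994254, -0.00901991, -0.00579376,  0.037002  ],
       [-0.00663266,  0.09594043,  0.99536498,  1.04657316],
       [ 0.        ,  0.        ,  0.        ,  1.        ]])}
{'clock': 0.1, 'q': array([ 1.30983551,  0.68985277, -0.19452379,  1.56620353,  0.15731234,
        0.90248477, -0.21513004]), 'qd': array([-0.00110454, -0.00168276, -0.00121463, -0.00283914,  0.0011746 ,
       -0.00084364,  0.00159755]), 'joint_torque': array([-2.97719700e-03, -5.28501034e+01, -1.27151929e+00, -1.53836989e+01,
       -5.25738881e-02,  2.00145725e-03,  4.73142848e-05]), 'tool_pos': array([ 0.1813857 , -0.59757719,  0.26302956]), 'eef_rot': array([ 9.89155012e-01,  1.46873266e-01, -1.74469864e-04, -7.58561448e-04]), 'contact_force': array([-0.55028475, -0.03554043,  0.06744631]), 'moment': array([ 0.03070535,  0.03346763, -0.01134085]), 'opening': 0.999133899711291}
```

View pics/scene0.png

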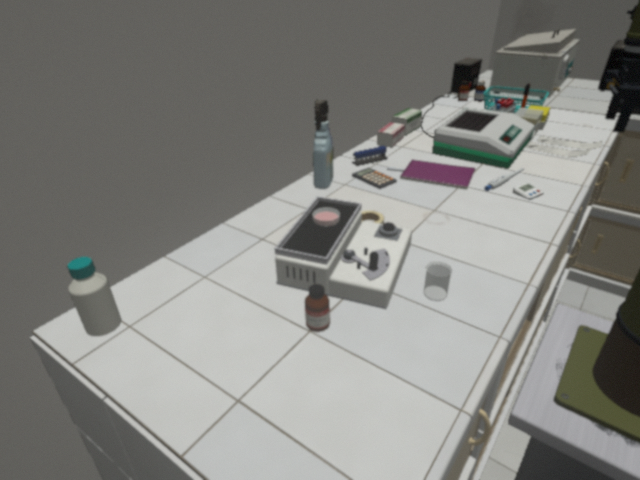

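View pics/top0.png

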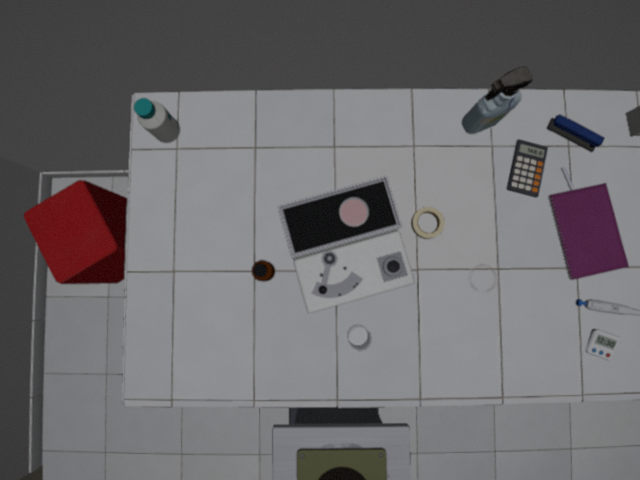

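The top view shows the shaker centred near (348,245), with the lever knob at about (322,290), the pivot at (329,258) and the button at (393,266). The beaker is in front at (358,337), the bottle on the left at (263,270) and the tape on the right at (428,222). I'll zoom in to get precise positions.

Run:
```python
from h import *
p,d,m=load('top0')
c=p[170:360,240:450]; cv2.imwrite('pics/topz.png',cv2.resize(c,None,fx=3.8,fy=3.15*0+3.1,interpolation=cv2.INTER_CUBIC)[:,:,::-1])
p2,d2,m2=load('scene0')
c=p2[185:335,265:465]; cv2.imwrite('pics/scz.png',cv2.resize(c,None,fx=4,fy=4,interpolation=cv2.INTER_CUBIC)[:,:,::-1])
for n,u,v in [('knob',322,290),('pivot',329,258),('btn',393,266),('petri',353,212),('beaker',358,337),('bottle',263,270),('tape',416,222),('console',370,260),('bench',300,360)]:
    print(n,bydepth(m,d,u,v).round(3))
```

```text
knob [0.468 0.039 0.112]
pivot [0.537 0.023 0.083]
btn [ 0.518 -0.117  0.083]
petri [ 0.633 -0.029  0.117]
beaker [ 0.356 -0.044  0.006]
bottle [0.512 0.166 0.09 ]
tape [ 0.622 -0.182  0.027]
console [ 0.533 -0.069  0.062]
bench [0.305 0.092 0.005]
```

View pics/topz.png

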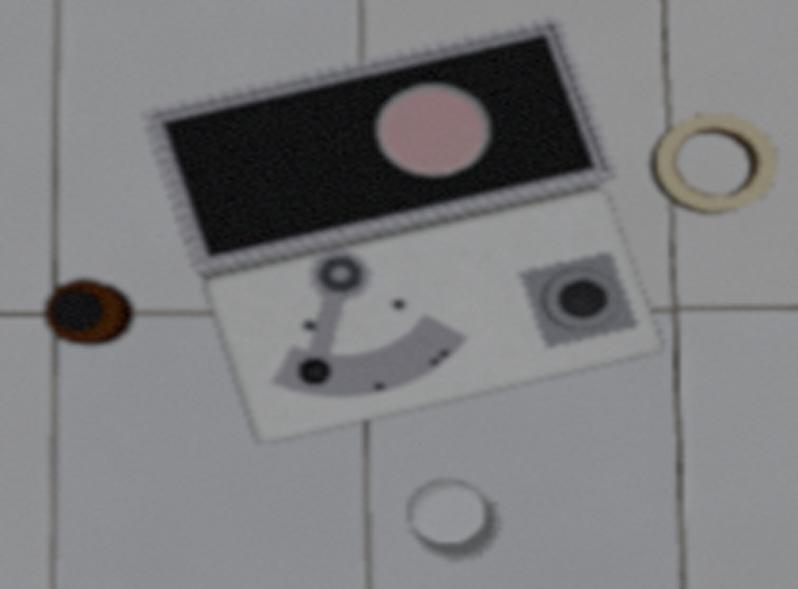

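View pics/scz.png

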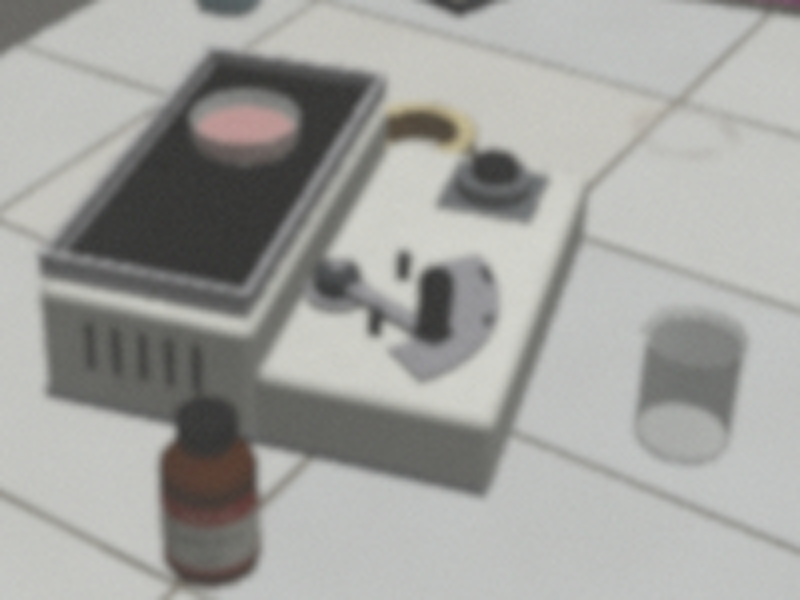

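The zoomed view gives the console's front corners at about (262,440) and (663,347), and the knob at (314,371) in zoom pixels. I'll fit the shaker pose from landmarks and triangulate the knob and button across both views.

Run:
```python
from h import *
from scipy.optimize import least_squares
p,d,m=load('top0'); p2,d2,m2=load('scene0')
Z=lambda x,y:(240+(x+.5)/3.8-.5,170+(y+.5)/3.1-.5)
S=lambda x,y:(265+(x+.5)/4-.5,185+(y+.5)/4-.5)
L=[((-135,125,60),Z(262,440)),((-135,-125,60),Z(663,347)),((110,125,107),Z(148,113)),((110,-125,107),Z(556,22)),((-10,-125,107),Z(612,178)),((-10,125,107),Z(207,272))]
A=[];B=[]
for s,uv in L:
    q=onplane(m,*uv,s[2]/1000); A.append(s[:2]);B.append(q[:2]); print(s,q.round(4))
A=np.array(A)/1000;B=np.array(B)
f=lambda t:(A@np.array([[np.cos(t[2]),np.sin(t[2])],[-np.sin(t[2]),np.cos(t[2])]])+t[:2]-B).ravel()
s=least_squares(f,[.53,-.03,-.2]); print(s.x, np.degrees(s.x[2]),(f(s.x)*1000).round(1))
t=s.x; np.save('shk.npy',t)
R=np.array([[np.cos(t[2]),-np.sin(t[2])],[np.sin(t[2]),np.cos(t[2])]])
W=lambda x,y:R@[x/1000,y/1000]+t[:2]
for n,x,y in [('pivot',-30,45),('stop2',-91,11),('det1',-100,45),('btn',-85,-85)]: print(n,W(x,y).round(4))
def tri(a,b):
    o1,d1=ray(m,*a);o2,d2=ray(m2,*b); k=np.linalg.lstsq(np.c_[d1,-d2],o2-o1,rcond=None)[0]
    P,Q=o1+k[0]*d1,o2+k[1]*d2; return (P+Q)/2,np.linalg.norm(P-Q)
print('knobtop',tri(Z(313,370),S(436,272)))
print('btn top',tri(Z(582,298),S(497,163)))
k=tri(Z(313,370),S(436,272))[0][:2]; k2=onplane(m,*Z(313,370),.111)[:2]
for q in(k,k2):
    l=R.T@(q-t[:2])*1000; v=l-[-30,45]; print('knob loc',l,np.hypot(*v),'ang',np.arctan2(v[1],v[0])-np.pi,)
# proj check in scene
for n,x,y,z in [('stop2',-91,11,.111),('btn',-85,-85,.083),('cornerFL',-135,125,.06)]:
    print(n,proj(m2,[*W(x,y),z]))
for n,uv,z in [('beaker top',Z(448,512),.067),('beaker base',Z(458,522),0),('bottle',Z(80,309),.09),('tape',Z(716,162),.024),('petri',Z(433,130),.115)]:
    q=onplane(m,*uv,z); print(n,q.round(4), (R.T@(q[:2]-t[:2])*1000).round())
```

```text
(-135, 125, 60) [0.4199 0.0692 0.06  ]
(-135, -125, 60) [ 0.4839 -0.1666  0.06  ]
(110, 125, 107) [0.6489 0.131  0.107 ]
(110, -125, 107) [ 0.7113 -0.1022  0.107 ]
(-10, -125, 107) [ 0.601  -0.1312  0.107 ]
(-10, 125, 107) [0.5379 0.0978 0.107 ]
[ 0.57839214 -0.0139073   0.26688861] 15.291591135343053 [-4.6  1.9 -2.7 -3.5  2.6  4.6  6.2 -3.3  0.7 -5.9 -2.2  6.2]
pivot [0.5376 0.0216]
stop2 [ 0.4877 -0.0273]
det1 [0.4701 0.0031]
btn [ 0.5188 -0.1183]
knobtop (array([0.47023621, 0.03880192, 0.10707789]), np.float64(0.00041857697569775814))
btn top (array([ 0.51880003, -0.11721438,  0.07649782]), np.float64(0.0005913435568155942))
knob loc [-90.42571026  79.36723464] 69.51527369514932 ang -0.5171259532678194
knob loc [-90.14298398  79.38714615] 69.27953768427872 ang -0.5193933387277254
stop2 (np.float64(382.2738749997799), np.float64(233.80956399575115))
btn (np.float64(389.15466151874864), np.float64(222.76990433958915))
cornerFL (np.float64(388.6386041532255), np.float64(289.4217187030273))
beaker top [ 0.3689 -0.038   0.067 ] [-208.   32.]
beaker base [ 0.3531 -0.0492  0.    ] [-227.   25.]
bottle [0.5135 0.1715 0.09  ] [-14. 196.]
tape [ 0.6223 -0.2107  0.024 ] [ -10. -201.]
petri [ 0.6342 -0.03    0.115 ] [ 50. -30.]
```

The shaker sits at about (0.578, -0.014) with a heading of 15.3°. The knob fit agrees: radius 69.5 mm, lever angle about 0. The tool heading is already within 2° of the shaker's, so I'll move to a vantage point above the button and look with the wrist camera.

```bash
cat >> h.py <<'E'
from scipy.spatial.transform import Rotation as Ro
def shW(x,y):
    t=np.load('shk.npy'); c,s=np.cos(t[2]),np.sin(t[2]); return np.array([[c,-s],[s,c]])@[x/1000,y/1000]+t[:2]
def delta(P):
    s=r.get_state(); R=Ro.from_quat(s['eef_rot']).as_matrix()
    return (R.T@(np.array(P)-s['tool_pos'])/.06).round(2)
def yaw():
    R=Ro.from_quat(r.get_state()['eef_rot']).as_matrix(); return np.degrees(np.arctan2(R[1,0],R[0,0])),R[:,2]
E
python3 - <<'E'
from h import *
print(yaw()); print(delta([.50,-.12,.264]))
E
```

```text
(np.float64(16.891552507033662), array([-5.67980276e-04,  1.44941980e-03, -9.99998788e-01]))
[ 7.39 -6.07 -0.01]
```

>>> servo_tool --deltas '[{"dx": 0.6,"dy": -0.5,"dz": 0,"az": 0.1,"hand": 0},{"dx": 1.3,"dy": -1.1,"dz": 0,"az": 0.27,"hand": 0},{"dx": 2.1,"dy": -1.7,"dz": 0,"az": 0.27,"hand": 0},{"dx": 2.9,"dy": -2.4,"dz": 0,"az": 0.27,"hand": 0},{"dx": 3.7,"dy": -3.0,"dz": 0,"az": 0.27,"hand": 0},{"dx": 4.5,"dy": -3.7,"dz": 0,"az": 0.27,"hand": 0},{"dx": 5.3,"dy": -4.4,"dz": 0,"az": 0.27,"hand": 0},{"dx": 6.1,"dy": -5.0,"dz": 0,"az": 0.27,"hand": 0},{"dx": 6.8,"dy": -5.6,"dz": 0,"az": 0.27,"hand": 0},{"dx": 7.4,"dy": -6.1,"dz": 0,"az": 0.27,"hand": 0}]' --newtons 20

```text
schema error: expected keys dx, dy, dz, ax, ay, az, hand
```

>>> servo_tool --deltas '[{"dx": 0,"hand": 0},{"dx": 0,"hand": 0}]'

```text
schema error: expected keys dx, dy, dz, ax, ay, az, hand
```

Run:
```python
from h import *
p,d,m=snap('wrist','w1'); s=r.get_state(); print(s['clock'],s['tool_pos'],s['q'].round(2),s['opening'],yaw()[0]); print(m['pose'].round(3))
```

```text
0.15 [ 0.18143303 -0.59765561  0.2631157 ] [ 1.31  0.69 -0.19  1.57  0.16  0.9  -0.22] 1.002381637915296 16.896083427109527
[[ 0.29   0.92   0.265  0.249]
 [-0.957  0.279  0.079 -0.578]
 [-0.001 -0.277  0.961  0.383]
 [ 0.     0.     0.     1.   ]]
```

View pics/w1.png

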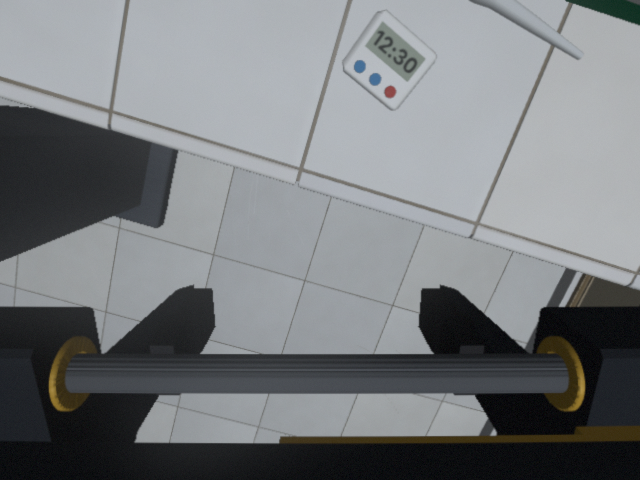

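All seven keys are required, so nothing moved. The wrist view shows the camera looking ahead of the tool's +x side, so I'll hover a little in front of the controls, at about (0.43, -0.09).

>>> servo_tool --deltas '[{"dx": 0.5,"dy": -0.5,"dz": 0,"ax": 0,"ay": 0,"az": 0.1,"hand": 0},{"dx": 1.1,"dy": -1.2,"dz": 0,"ax": 0,"ay": 0,"az": 0.27,"hand": 0},{"dx": 1.8,"dy": -1.9,"dz": 0,"ax": 0,"ay": 0,"az": 0.27,"hand": 0},{"dx": 2.5,"dy": -2.7,"dz": 0,"ax": 0,"ay": 0,"az": 0.27,"hand": 0},{"dx": 3.2,"dy": -3.4,"dz": 0,"ax": 0,"ay": 0,"az": 0.27,"hand": 0},{"dx": 3.9,"dy": -4.1,"dz": 0,"ax": 0,"ay": 0,"az": 0.27,"hand": 0},{"dx": 4.6,"dy": -4.9,"dz": 0,"ax": 0,"ay": 0,"az": 0.27,"hand": 0},{"dx": 5.3,"dy": -5.6,"dz": 0,"ax": 0,"ay": 0,"az": 0.27,"hand": 0},{"dx": 6.0,"dy": -6.4,"dz": 0,"ax": 0,"ay": 0,"az": 0.27,"hand": 0},{"dx": 6.4,"dy": -6.9,"dz": 0,"ax": 0,"ay": 0,"az": 0.27,"hand": 0}]' --newtons 20

```text
clock: 1.4
tool_pos: [0.4299, -0.0872, 0.2638]
eef_rot: [0.991, 0.135, 0.0, -0.0]
contact_force: [0.3, -0.3, -0.3]
opening: 0.009
```

>>> servo_tool --deltas '[{"dx": 0,"dy": 0,"dz": 0,"ax": 0,"ay": 0,"az": 0,"hand": 0},{"dx": 0,"dy": 0,"dz": 0,"ax": 0,"ay": 0,"az": 0,"hand": 0}]'

```text
clock: 1.65
tool_pos: [0.4282, -0.0911, 0.2636]
eef_rot: [0.991, 0.133, -0.0, 0.0]
contact_force: [-0.5, -0.2, 0.4]
opening: 0.003
```

Run:
```python
from h import *
p,d,m=snap('wrist','w2'); s=r.get_state(); print(s['clock'],s['tool_pos'],s['q'].round(2),s['opening'],yaw()[0]); print(m['pose'].round(3))
```

```text
1.7 [ 0.4280601  -0.09162401  0.26359351] [ 0.19  0.45 -0.13  2.1   0.1   0.59 -1.32] 0.008101046926805862 15.150079239146155
[[ 0.262  0.927  0.268  0.497]
 [-0.965  0.251  0.073 -0.073]
 [ 0.001 -0.278  0.961  0.383]
 [ 0.     0.     0.     1.   ]]
```

View pics/w2.png

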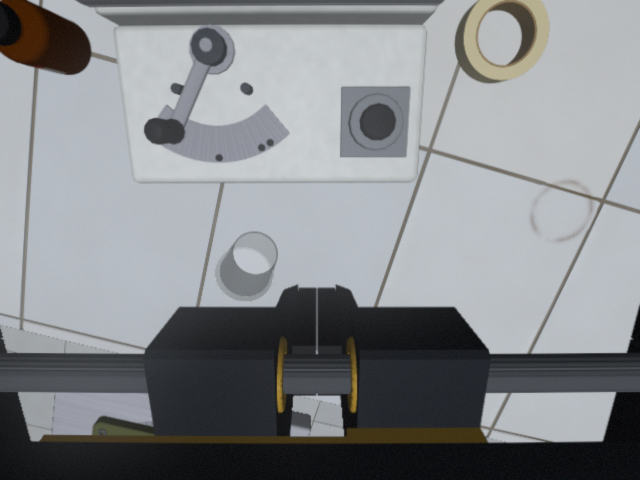

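The wrist view shows the knob top at about (156,131), the button at (378,122) inside a collar, and the closed fingertips at (317,290). I'll refine the positions and check the collar height against the button top.

Run:
```python
from h import *
p,d,m=load('w2')
t=np.load('shk.npy');c,s=np.cos(t[2]),np.sin(t[2]);R=np.array([[c,-s],[s,c]])
loc=lambda q:((R.T@(q[:2]-t[:2]))*1000).round(1)
for u in range(336,420,5):
    q=bydepth(m,d,u,122); print(u,loc(q),round(q[2]*1000,1),end=' | ')
print()
for v in range(84,162,5):
    q=bydepth(m,d,378,v); print(v,loc(q),round(q[2]*1000,1),end=' | ')
print()
for n,u,v in [('knobtop',156,131),('pivcap',208,46),('con',300,170),('pin',178,90),('pin2',247,89)]:
    q=bydepth(m,d,u,v); print(n,q.round(4),loc(q))
print('tri')
pt,dt,mt=load('top0')
def tri(a,b):
    o1,d1=ray(m,*a);o2,d2=ray(mt,*b); k=np.linalg.lstsq(np.c_[d1,-d2],o2-o1,rcond=None)[0]
    P,Q=o1+k[0]*d1,o2+k[1]*d2; return (P+Q)/2,np.linalg.norm(P-Q)
Z=lambda x,y:(240+(x+.5)/3.8-.5,170+(y+.5)/3.1-.5)
print('btn',tri((378,122),Z(582,298)),loc(tri((378,122),Z(582,298))[0]))
print('knob',tri((156,131),Z(313,370)),loc(tri((156,131),Z(313,370))[0]))
for n,uv,x in[('FL',(137,181),(-135,122)),('FR',(418,180),(-135,-122))]:
    q=onplane(m,*uv,.06); print(n,q.round(4),loc(q))
print('finger tip depth pts',[ (u,v,bydepth(m,d,u,v).round(3)) for u,v in[(290,292),(317,295),(345,292)]])
cv2.imwrite('pics/w2z.png',cv2.resize(p[20:200,100:440],None,fx=2.3,fy=2.3)[:,:,::-1])
```

```text
336 [-84.8 -51.6] 59.6 | 341 [-84.8 -55.7] 61.3 | 346 [-84.7 -60.1] 57.8 | 351 [-85.1 -63.1] 70.2 | 356 [-85.1 -67.1] 70.2 | 361 [-85.4 -70. ] 79.9 | 366 [-85.4 -73.8] 80.7 | 371 [-85.4 -77.5] 81.6 | 376 [-85.4 -81.5] 80.9 | 381 [-85.4 -85.6] 79.3 | 386 [-85.4 -89.2] 80.8 | 391 [-85.4 -93. ] 81.3 | 396 [-85.1 -98.9] 71.1 | 401 [ -85.1 -103. ] 70.6 | 406 [ -84.8 -109.7] 58.9 | 411 [ -84.7 -114.1] 57.9 | 416 [ -84.7 -118.4] 57.3 | 
84 [-55.3 -85.5] 57.3 | 89 [-59.3 -85.3] 59.7 | 94 [-64.1 -83.9] 69.9 | 99 [-67.9 -83.9] 70.9 | 104 [-72.2 -82.6] 79.9 | 109 [-75.9 -82.6] 80.9 | 114 [-79.5 -82.8] 80.8 | 119 [-83.2 -83.2] 79.3 | 124 [-86.9 -83. ] 81.4 | 129 [-90.6 -83.3] 80.6 | 134 [-94.4 -83.3] 81.2 | 139 [-98.1 -83.7] 79.7 | 144 [-102.2  -85.4] 70.2 | 149 [-106.6  -87.4] 58.8 | 154 [-110.7  -87.5] 59.4 | 159 [-114.8  -87.7] 59.3 | 
knobtop [0.4694 0.0367 0.1096] [-91.8  77.6]
pivcap [0.5364 0.0207 0.0796] [-31.4  44.4]
con [ 0.4644 -0.0672  0.0587] [-124.   -21.3]
pin [0.5006 0.0386 0.0751] [-61.2  71.2]
pin2 [ 0.515  -0.0128  0.0756] [-60.8  17.8]
tri
btn (array([ 0.51960205, -0.12010964,  0.05669309]), np.float64(0.00022840581947250696)) [-84.7 -86.9]
knob (array([0.46963265, 0.038762  , 0.10484434]), np.float64(0.0015050833159038464)) [-91.   79.5]
FL [0.4189 0.0663 0.06  ] [-132.7  119.4]
FR [ 0.483  -0.1673  0.06  ] [-132.5 -122.8]
finger tip depth pts [(290, 292, array([ 0.436, -0.079,  0.246])), (317, 295, array([ 0.331, -0.119,  0.001])), (345, 292, array([ 0.441, -0.1  ,  0.245]))]
```

View pics/w2z.png

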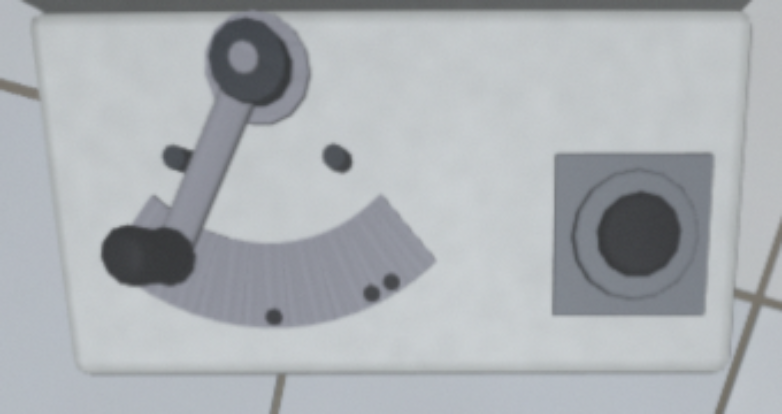

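The button top is at about 80.5 mm and the collar at 70.5 mm, so a flat-tip press clears it. The knob is at local (-91, 79). Next I'll compute the move to the left of the knob.

Run:
```python
from h import *
w=shW(-91,128); print(w,delta([*w,.264]),delta([*w,.108]))
```

```text
[0.45685626 0.08556144] [ 1.24 -2.73 -0.01] [ 1.24 -2.73  2.59]
```

>>> servo_tool --deltas '[{"dx": 0.4,"dy": -0.8,"dz": 0,"ax": 0,"ay": 0,"az": 0,"hand": 0},{"dx": 0.8,"dy": -1.6,"dz": 0,"ax": 0,"ay": 0,"az": 0,"hand": 0},{"dx": 1.1,"dy": -2.4,"dz": 0,"ax": 0,"ay": 0,"az": 0,"hand": 0},{"dx": 1.24,"dy": -2.73,"dz": 0,"ax": 0,"ay": 0,"az": 0,"hand": 0},{"dx": 1.24,"dy": -2.73,"dz": 0.6,"ax": 0,"ay": 0,"az": 0,"hand": 0},{"dx": 1.24,"dy": -2.73,"dz": 1.3,"ax": 0,"ay": 0,"az": 0,"hand": 0},{"dx": 1.24,"dy": -2.73,"dz": 2.0,"ax": 0,"ay": 0,"az": 0,"hand": 0},{"dx": 1.24,"dy": -2.73,"dz": 2.4,"ax": 0,"ay": 0,"az": 0,"hand": 0},{"dx": 1.24,"dy": -2.73,"dz": 2.59,"ax": 0,"ay": 0,"az": 0,"hand": 0},{"dx": 1.24,"dy": -2.73,"dz": 2.59,"ax": 0,"ay": 0,"az": 0,"hand": 0}]'

```text
clock: 2.95
tool_pos: [0.4574, 0.0862, 0.1081]
eef_rot: [0.991, 0.132, -0.0, 0.0]
contact_force: [-0.6, -0.0, 0.8]
opening: 0.005
```

Run:
```python
from h import *
p,d,m=snap('wrist','w3'); s=r.get_state(); print(s['clock'],s['tool_pos'],s['contact_force'],s['q'].round(2),yaw()[0])
snap('scene','s3'); q,_,_=load('s3'); cv2.imwrite('pics/s3z.png',cv2.resize(q[185:335,265:465],None,fx=4,fy=4)[:,:,::-1])
```

```text
3.0 [0.45770026 0.08659604 0.10868864] [ 0.43234422 -0.43913104  0.53387135] [-0.26  0.78 -0.04  2.16  0.14  0.2  -1.73] 15.195406031042912
```

View pics/w3.png

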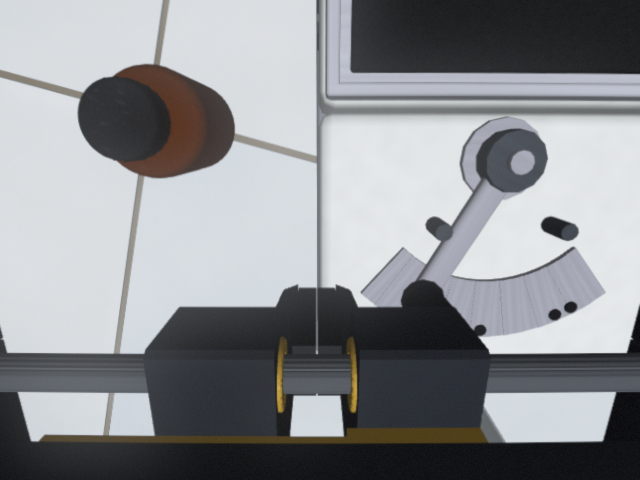

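View pics/s3z.png

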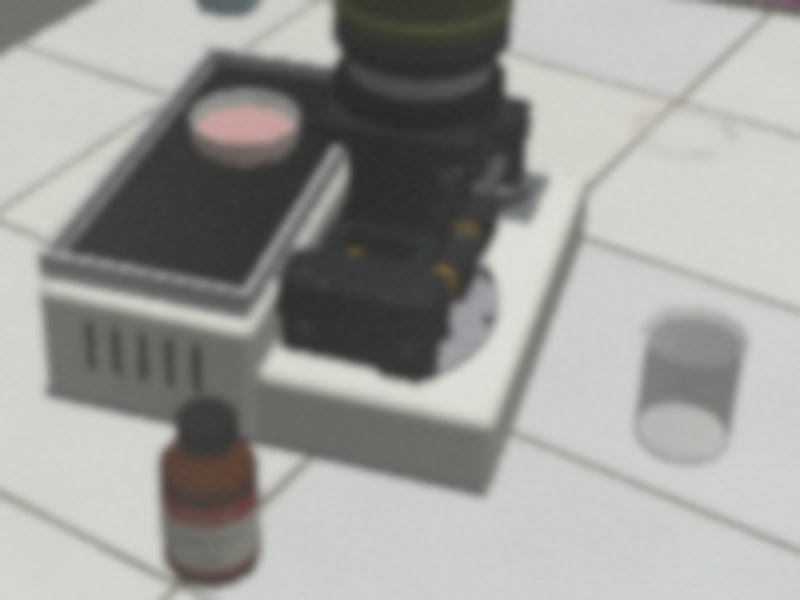

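The scene is clear: the knob at (423,295) in the wrist view is just to the right of the closed fingers, and there's no contact. I'll push along the arc.

>>> servo_tool --deltas '[{"dx": 0,"dy": 0.2,"dz": 0,"ax": 0,"ay": 0,"az": 0,"hand": 0},{"dx": 0,"dy": 0.4,"dz": 0,"ax": 0,"ay": 0,"az": 0,"hand": 0},{"dx": -0.04,"dy": 0.5,"dz": 0,"ax": 0,"ay": 0,"az": 0,"hand": 0},{"dx": -0.07,"dy": 0.6,"dz": 0,"ax": 0,"ay": 0,"az": 0,"hand": 0},{"dx": -0.1,"dy": 0.7,"dz": 0,"ax": 0,"ay": 0,"az": 0,"hand": 0},{"dx": -0.13,"dy": 0.8,"dz": 0,"ax": 0,"ay": 0,"az": 0,"hand": 0},{"dx": -0.15,"dy": 0.9,"dz": 0,"ax": 0,"ay": 0,"az": 0,"hand": 0},{"dx": -0.15,"dy": 1.0,"dz": 0,"ax": 0,"ay": 0,"az": 0,"hand": 0}]'

```text
clock: 4.05
tool_pos: [0.4645, 0.0266, 0.1083]
eef_rot: [0.991, 0.133, -0.0, -0.0]
contact_force: [-2.9, 3.9, 1.7]
opening: 0.006
```

Run:
```python
from h import *
p,d,m=snap('wrist','w4'); s=r.get_state(); print(s['clock'],s['tool_pos'],s['contact_force'],yaw()[0])
```

```text
4.1 [0.46462224 0.02599474 0.10832295] [-1.21320178  1.14856616  0.08748129] 15.208224890534957
```

View pics/w4.png

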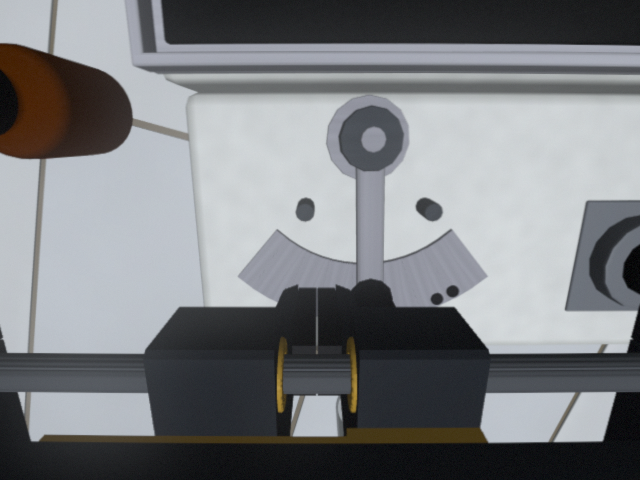

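The lever is at the first detent and the fingers are touching the knob at (373,293). I'll push on to the second stop.

>>> servo_tool --deltas '[{"dx": 0,"dy": 0.1,"dz": 0,"ax": 0,"ay": 0,"az": 0,"hand": 0},{"dx": 0.02,"dy": 0.2,"dz": 0,"ax": 0,"ay": 0,"az": 0,"hand": 0},{"dx": 0.05,"dy": 0.3,"dz": 0,"ax": 0,"ay": 0,"az": 0,"hand": 0},{"dx": 0.08,"dy": 0.4,"dz": 0,"ax": 0,"ay": 0,"az": 0,"hand": 0},{"dx": 0.11,"dy": 0.48,"dz": 0,"ax": 0,"ay": 0,"az": 0,"hand": 0},{"dx": 0.14,"dy": 0.54,"dz": 0,"ax": 0,"ay": 0,"az": 0,"hand": 0},{"dx": 0.15,"dy": 0.57,"dz": 0,"ax": 0,"ay": 0,"az": 0,"hand": 0},{"dx": 0.15,"dy": 0.57,"dz": 0,"ax": 0,"ay": 0,"az": 0,"hand": 0}]'

```text
clock: 5.1
tool_pos: [0.4803, -0.0015, 0.1082]
eef_rot: [0.991, 0.134, -0.002, -0.001]
contact_force: [-4.8, 5.8, 3.7]
opening: 0.003
```

Run:
```python
from h import *
p,d,m=snap('wrist','w5'); s=r.get_state(); print(s['clock'],s['tool_pos'],s['contact_force'],yaw()[0])
```

```text
5.15 [ 0.48028848 -0.00147795  0.10820342] [-5.47744327  6.32201764  4.16350064] 15.425082076974272
```

View pics/w5.png

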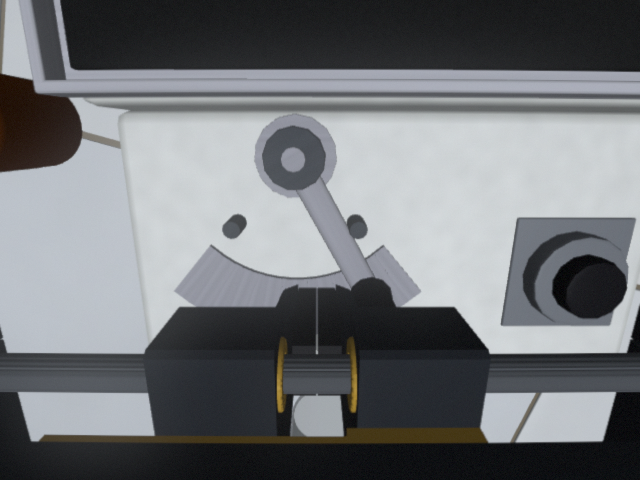

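The bar is at or near the right-hand pin with about 8 N of contact force. I'll push a few mm more to be sure.

>>> servo_tool --deltas '[{"dx": 0,"dy": 0.03,"dz": 0,"ax": 0,"ay": 0,"az": 0,"hand": 0},{"dx": 0,"dy": 0.06,"dz": 0,"ax": 0,"ay": 0,"az": 0,"hand": 0},{"dx": 0,"dy": 0.08,"dz": 0,"ax": 0,"ay": 0,"az": 0,"hand": 0},{"dx": 0,"dy": 0.08,"dz": 0,"ax": 0,"ay": 0,"az": 0,"hand": 0}]'

```text
clock: 5.65
tool_pos: [0.4804, -0.002, 0.1082]
eef_rot: [0.991, 0.137, -0.002, -0.004]
contact_force: [-8.1, 14.4, 6.7]
opening: 0.008
```

The tool barely advanced for about 5 mm commanded, and the force rose to about 16 N, so this is the hard stop. I'll back off, lift and move back to verify.

>>> servo_tool --deltas '[{"dx": 0,"dy": -0.3,"dz": 0,"ax": 0,"ay": 0,"az": 0,"hand": 0},{"dx": 0,"dy": -0.7,"dz": 0,"ax": 0,"ay": 0,"az": 0,"hand": 0},{"dx": 0,"dy": -0.8,"dz": -0.5,"ax": 0,"ay": 0,"az": 0,"hand": 0},{"dx": -0.3,"dy": -0.8,"dz": -1.2,"ax": 0,"ay": 0,"az": 0,"hand": 0},{"dx": -0.5,"dy": -0.2,"dz": -1.6,"ax": 0,"ay": 0,"az": 0,"hand": 0},{"dx": -0.5,"dy": 0.4,"dz": -1.6,"ax": 0,"ay": 0,"az": 0,"hand": 0},{"dx": -0.5,"dy": 1.0,"dz": -1.6,"ax": 0,"ay": 0,"az": 0,"hand": 0},{"dx": -0.5,"dy": 1.4,"dz": -1.6,"ax": 0,"ay": 0,"az": 0,"hand": 0},{"dx": -0.5,"dy": 1.4,"dz": -1.6,"ax": 0,"ay": 0,"az": 0,"hand": 0}]'

```text
clock: 6.78
tool_pos: [0.477, -0.0995, 0.2043]
eef_rot: [0.991, 0.131, 0.0, 0.001]
contact_force: [-0.1, 0.1, 0.1]
opening: 0.006
```

Run:
```python
from h import *
p,d,m=snap('wrist','w6'); s=r.get_state(); print(s['clock'],s['tool_pos'],s['contact_force'],yaw())
w=shW(-85.4,-84); print(w,delta([*w,.2]),delta([*w,.112]),delta([*w,.0985]))
```

```text
6.825 [ 0.47667171 -0.09762764  0.20428302] [-0.55682423  0.90684134 -0.56734056] (np.float64(15.170659658774676), array([ 2.42368981e-04, -5.74321526e-05, -9.99999969e-01]))
[ 0.51816907 -0.11745604] [0.58 0.5  0.07] [0.58 0.5  1.54] [0.58 0.5  1.76]
```

View pics/w6.png

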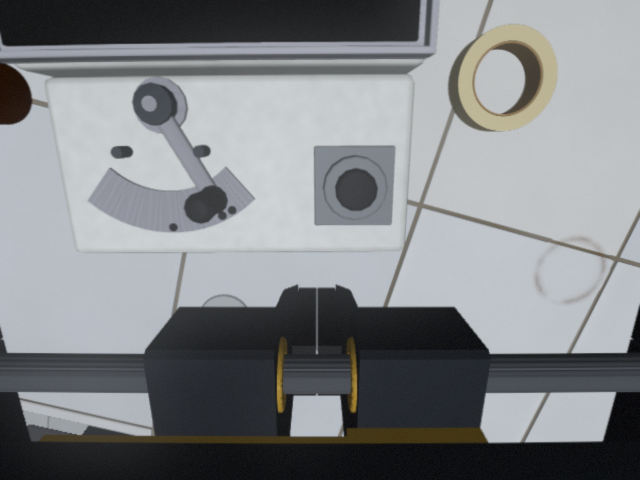

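The lever now sits against its right-hand pin, with the knob top at about (198,208). The button at (356,189) is clear. I'll check both numerically.

Run:
```python
from h import *
p,d,m=load('w6'); t=np.load('shk.npy');c,s=np.cos(t[2]),np.sin(t[2]);R=np.array([[c,-s],[s,c]])
loc=lambda q:((R.T@(q[:2]-t[:2]))*1000)
k=loc(onplane(m,199,207,.111)); pv=loc(bydepth(m,d,150,104)); print(k,pv,bydepth(m,d,199,207),bydepth(m,d,150,104))
v=k-[-30,45]; print(np.hypot(*v),'lever',0.5+np.arctan2(-v[1],-v[0]))
b=bydepth(m,d,356,189); print('btn',b,loc(b), onplane(m,356,189,.0805))
```

```text
[-89.40181455  11.45360567] [-30.5258276   46.07944702] [ 0.48860333 -0.02591997  0.10898953] [0.53679444 0.02249014 0.07947858]
68.21976359282954 lever 1.014087054423666
btn [ 0.51923339 -0.11541314  0.08069811] [-83.83458265 -82.3101175 ] [ 0.51921202 -0.11544089  0.0805    ]
```

The lever reads about 1.01 rad, which is the second stop. I'll move over the button and press.

>>> servo_tool --deltas '[{"dx": 0.4,"dy": 0.3,"dz": 0.2,"ax": 0,"ay": 0,"az": 0,"hand": 0},{"dx": 0.58,"dy": 0.47,"dz": 0.6,"ax": 0,"ay": 0,"az": 0,"hand": 0},{"dx": 0.58,"dy": 0.47,"dz": 1.1,"ax": 0,"ay": 0,"az": 0,"hand": 0},{"dx": 0.58,"dy": 0.47,"dz": 1.4,"ax": 0,"ay": 0,"az": 0,"hand": 0},{"dx": 0.58,"dy": 0.47,"dz": 1.6,"ax": 0,"ay": 0,"az": 0,"hand": 0},{"dx": 0.58,"dy": 0.47,"dz": 1.7,"ax": 0,"ay": 0,"az": 0,"hand": 0},{"dx": 0.58,"dy": 0.47,"dz": 1.77,"ax": 0,"ay": 0,"az": 0,"hand": 0},{"dx": 0.58,"dy": 0.47,"dz": 1.82,"ax": 0,"ay": 0,"az": 0,"hand": 0},{"dx": 0.58,"dy": 0.47,"dz": 1.82,"ax": 0,"ay": 0,"az": 0,"hand": 0}]'

```text
clock: 7.95
tool_pos: [0.5174, -0.1134, 0.1006]
eef_rot: [0.991, 0.134, 0.001, 0.0]
contact_force: [-11.2, 6.8, 51.8]
opening: 0.004
```

The contact force is 52 N at tip z ≈ 0.0756, about 5–6 mm below the button top and above the collar, so the button looks bottomed out. I'll take one look while it's pressed.

Run:
```python
from h import *
p,d,m=snap('wrist','w7'); s=r.get_state(); print(s['clock'],s['tool_pos'],s['contact_force'],s['moment'])
```

```text
8.0 [ 0.51737436 -0.11346512  0.10066482] [-10.43523568   6.1731792   51.41434178] [ 1.31439669  2.41264307 -0.02106742]
```

View pics/w7.png

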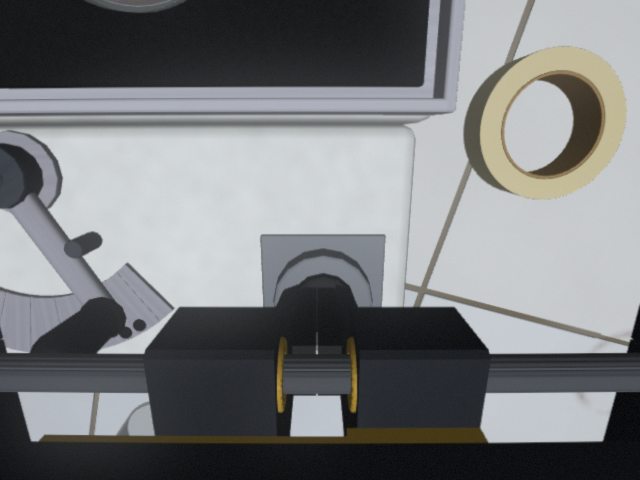

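The fingertips are on the button, the lever is still at its stop, and the loose items are undisturbed. I'll lift straight up and clear.

>>> servo_tool --deltas '[{"dx": 0,"dy": 0,"dz": -0.1,"ax": 0,"ay": 0,"az": 0,"hand": 0},{"dx": 0,"dy": 0,"dz": -0.3,"ax": 0,"ay": 0,"az": 0,"hand": 0},{"dx": 0,"dy": 0,"dz": -0.8,"ax": 0,"ay": 0,"az": 0,"hand": 0},{"dx": 0,"dy": 0,"dz": -1.5,"ax": 0,"ay": 0,"az": 0,"hand": 0},{"dx": -0.7,"dy": 0,"dz": -2.0,"ax": 0,"ay": 0,"az": 0,"hand": 0},{"dx": -1.3,"dy": 0,"dz": -2.4,"ax": 0,"ay": 0,"az": 0,"hand": 0},{"dx": -1.3,"dy": 0,"dz": -2.4,"ax": 0,"ay": 0,"az": 0,"hand": 0},{"dx": -1.3,"dy": 0,"dz": -2.4,"ax": 0,"ay": 0,"az": 0,"hand": 0}]'

```text
clock: 9.0
tool_pos: [0.4434, -0.1358, 0.2394]
eef_rot: [0.991, 0.133, 0.001, 0.0]
contact_force: [0.4, 0.5, -1.0]
opening: 0.007
```

Run:
```python
from h import *
p,d,m=snap('wrist','w8'); s=r.get_state(); print(s['clock'],s['tool_pos'],s['contact_force'])
q,_,_=snap('scene','s8'); cv2.imwrite('pics/s8z.png',cv2.resize(q[185:335,265:465],None,fx=4,fy=4)[:,:,::-1])
```

```text
9.05 [ 0.44352184 -0.13552987  0.23901407] [-0.49308635 -0.324696    0.24989749]
```

View pics/w8.png

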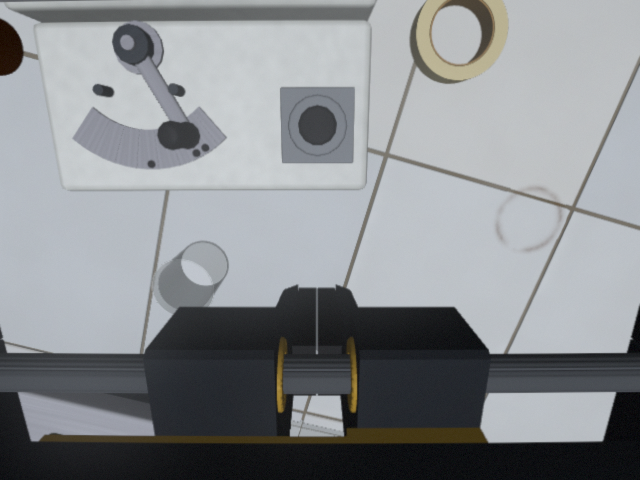

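View pics/s8z.png

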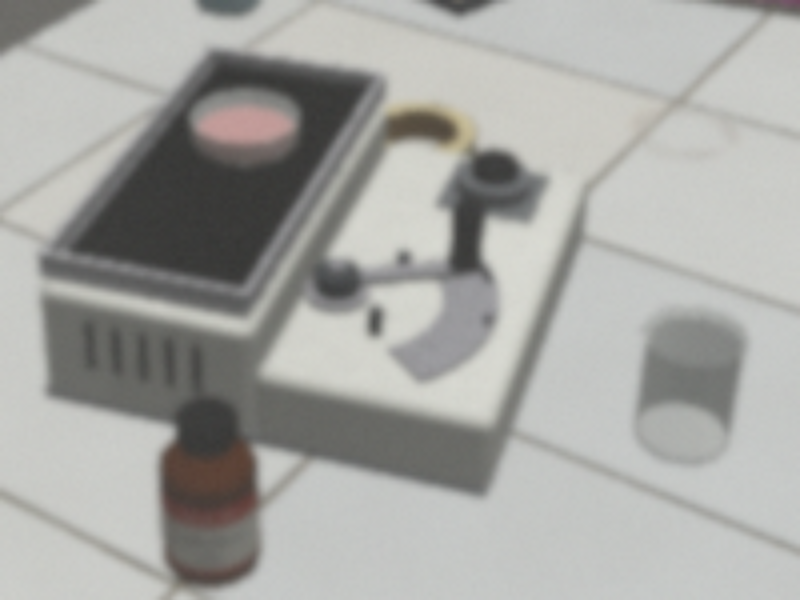

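The lever stands at its right-hand pin, the button looks up, and the bottle, beaker, tape and petri dish are at the same pixels as before. I'll do a last numeric check of the button and lever, then hand in.

Run:
```python
from h import *
p,d,m=load('w8')
print('button z',np.mean([bydepth(m,d,u,v)[2] for u in range(310,326,3) for v in range(118,133,3)]))
t=np.load('shk.npy');c,s=np.cos(t[2]),np.sin(t[2]);R=np.array([[c,-s],[s,c]])
k=R.T@(onplane(m,174,135,.111)[:2]-t[:2])*1000-[-30,45]; print('lever',.5+np.arctan2(-k[1],-k[0]))
print(r.finish_job())
```

```text
button z 0.08078922380291255
lever 1.0343196009729279
the job is handed in; nothing more can be done
None
```

I set the shaker to fast and started it, then handed the job in at about 9 s of the 38 s allowed. I got no verdict back, so the results below are my own readings.

- **Lever:** I pushed the knob with the closed fingertips past the first detent until it would not move further, where the force rose to about 16 N. Afterwards the camera read the lever at about 1.01 rad, then 1.03 rad. The stop is at 1.0, so those readings are a little high.
- **Button:** I pressed it to a hard bottom with the lever at the stop, then lifted clear. Its top is back at 80.8 mm, against 80.5 mm before the press. While it was down I inferred full travel from the fingertip height, about 5–6 mm below the unpressed top, and did not measure it directly.
- **Press force:** It reached about 52 N, more than I intended. It was on the fingertips, not the gripper body, and well below the 120 N wrist limit.
- **Other items:** The petri dish, beaker, bottle and tape roll look unmoved between the before and after pictures. I compared them by eye and did not measure their final positions. The arm ended clear of everything.

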